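# Unlatch a slide cassette from its staining bath over the drain mark

## Task

Slide the small steel staining bath, with the slide cassette latched inside it, along the bench plate from its soaking place into the marked outline with the drain slots, keeping it flat on the plate all the way. Only there, pinch the cassette's two side catches together and lift the cassette straight up until its underside is a few centimetres above the bath's rim. Finish like that, still holding the cassette level and still by its pinched catches over the bath, with the bath left standing inside the drain outline and everything else left alone.

Things in the scene. Friction and masses are not known exactly. Their poses are not given: they have to be found in the camera images.
- bench_plate: Fixed pale bare-metal plate, 250 (x) x 380 (y) x 8 mm, lying on the table; origin at the centre of its underside, so its top is 8 mm above the origin. Both marks are engraved on its top.
- soak_mark: Soaking place: engraved rectangular outline, 136 (x) x 84 (y) mm, nothing inside it, flush with the plate's top (drawn only, cannot be felt); origin at its centre on the plate's top. The bath starts here. The two marks may be either way round along the plate, 175 to 225 mm apart.
- drain_mark: Drain place: engraved rectangular outline of the same 136 x 84 mm size, with nine dark drain slots inside it, flush with the plate's top (drawn only); origin at its centre on the plate's top, x along its long side. Turned the same way as the plate.
- bath: Loose open steel trough, 96 (x) x 64 (y) x 50 mm, 0.5 to 0.9 kg; origin centre of underside, z up. Flat outer long sides at y = +-32 mm can be gripped across y. End lugs reach x = +-61 mm at z 45 to 49. Walls, floor 3 mm. Inner lips (z 46 to 50) along both long sides leave a 48 mm slot in y; the cassette's catches hook under them: pulled up unpinched, the cassette takes the bath along.
- cassette: Loose white plastic frame with five upright glass slides, 85 (x) x 44 (y) x 44 mm plus two finger tabs standing up from its middle at +y and -y; about 0.15 kg; origin centre of underside, 3 mm above the bath's origin when seated, axes as the bath's (1 to 2 mm play).
- catch_left (a joint): Inward travel (m) of the spring catch at the cassette's +y side: 0 out and hooked under the bath's lip, past 0.004 clear of it, 0.006 firm stop. Spring 1.5 N at 0, 4.5 N at the stop; springs back when let go. A grip of about 20 N presses both catches to their stops and holds the cassette.
- catch_right (a joint): The same for the catch at the cassette's -y side, moving inward (+y).
- catch_left_tab (a point): Centre of the outer face of the +y finger tab, at cassette (0, 25, 66) mm at rest. The tab is 26 (x) x 7 (y) mm, cassette z 51 to 81 mm, i.e. 4 to 34 mm above the bath's rim when seated; keep fingertips above the rim. Outer faces of the two tabs are 50 mm apart at rest, 38 mm fully pinched.
- catch_right_tab (a point): Centre of the outer face of the -y finger tab: cassette (0, -25, 66) mm at rest.
- vial: Bystander: small upside-down glass vial, 31 mm across, 42 mm high, standing on the plate's far (+x) strip, origin under its centre.
- tape: Bystander: roll of tape lying flat, 62 mm across, 25 mm high, on the plate's far (+x) strip, origin under its centre.
- beaker: Bystander: small glass beaker, 45 mm across, 57 mm high, right of the plate.
- petri: Bystander: covered glass dish, 74 mm across, 18 mm high, left of the plate.
- carton: Bystander: cardboard box, 55 x 82 x 32 mm, left of the plate.
There are look-alikes about, which are no part of the job. Leave any black look-alike of the cassette alone. Leave any blue look-alike of the bath alone.

How it is judged:
By the outcome, as a careful person would: the job done as asked, in the order asked, and still so for the second after the job is handed in, while the arm keeps its last pose, push and grip.
It also fails if it takes over 45 s, if anything falls off the work surface, if the arm or the gripper's body presses on something with over 40 N, if the wrist force passes 120 N, or if a joint passes its speed limit or range.

## Robot

A 6-joint arm with a two-finger parallel gripper is mounted at the origin on a cart in front of the work surface, level with it; the furniture and walls round the work are solid. World frame = base frame: x ahead of the robot, y to its left, z up, the work surface at z = 0. Lengths are in m, angles in rad, forces in N, time in s.
With the tool pointing down it reaches from about 0.35 to 0.95 m from the base axis. Payload 17.4 kg.
Tool frame: the origin (TCP) lies at the very end of the fingers, on their centre line; the grasp point (between the pads) lies 19 mm behind it; z points along the fingers, y is the line along which they close (so a half turn about z gives the same grasp; the last joint's range is limited). The gripper opens to 93 mm and grips with 3 to 60 N. Pads are 15 mm wide; open, the fingers measure 128 mm over their backs; the gripper's body (75 mm by 188 mm) begins 65 mm behind the grasp point.
Start: joints at [1.288, 0.116, 1.442, -0, 1.584, -0.038], TCP at [0.164, 0.655, 0.219] pointing down, gripper open.
Joint ranges: [-2.83, 2.83], [-0.83, 2.19], [0.07, 2.5], [-1.14, 4.28], [0.01, 3], [-2.97, 2.97]. Speed limits (rad/s): [1.89, 1.89, 2.22, 3.14, 3.14, 3.14].

## Interface

Orientations are given as a rotation vector (axis times angle).
In Python, from cell import bot, viewer gives the robot as it stands.
- The arm moves only by the tool servo_tool, never from a script. Its argument "rows" is a list of rows, each a list of 7 numbers: the closure, from -1 (fully open) to 1 (shut), then the shift along the tool's x, y, z in m, then the turn, a rotation vector about the tool's x, y, z in rad. A call has 1 to 12 rows; each row is the pose to reach, as a shift and turn from the pose commanded when the call began, along the tool's axes at that moment; what a row does not reach only later rows make up. A row lasts 1/10 s, in which the tool goes at most 50 mm and 8.59 degrees, less where a joint would pass 70% of its speed; a pose out of reach is approached as far as the arm can. A call with a gripper value outside its range is refused whole. The fingers move at their own pace and stop on an object; the grip force is fixed at half the most. Time passes only in rows, so rows that repeat a pose let the fingers close. It gives the time, the measured TCP pose, the force, the opening and the grip force at its end, in the units of the state.
- bot.get_state(): the state, without advancing time (a new reading comes with each control period).
- viewer.camera(name): name is "side" or "top"; returns a dict with "img" (420x560x3 uint8, blue, green, red), "intrinsics" (3x3 intrinsics, pixels), "view" (4x4, takes a point from world to camera coordinates). Camera axes: x right, y down, z forward; pixel columns grow to the right and rows downward; lengths in m; the calibration is good to about 2 mm. A picture is of the moment at which its call begins. There is no depth.
- bot.job_done(): hands the job in; it is judged then, once.
The state is a dict: "time": time; "q": joint angles; "joint_vel": joint speeds; "joint_efforts": joint torques, N m; "position": TCP position; "tcp_rot": TCP orientation; "ft_force": force on the tool from outside, world axes, zero at the start; "wrist_torque": the same for the moment, N m; "grip_width": finger opening in m; "gripper_force": force on a finger pad.
Only numpy, scipy, OpenCV 4.12 (cv2) and the standard library are available. Lean on these libraries where they do the work, as an engineer would, in place of code of your own. Each camera call takes 0.05 s, during which the arm holds its last target. There are 200 camera calls.

## Working session

There is one attempt and no reset: what is moved stays moved. The work goes in short steps, Python scripts to look and compute and a tool call to move; the robot and the scene stay as the last step left them, time stands still between calls to the robot, and variables do not carry over. Pictures are saved under pics/ and viewed, at most 10 in all, crops included, and the job is handed in when it is done.

Besides the shell and the picture viewer there is one more tool, called after "Emit:" as name([rows], argument=value, ...), one row to a line, values as JSON. servo_tool: Moves the arm, as the interface text tells. Its arguments: {"type":"object","properties":{"rows":{"type":"array","items":{"type":"array","items":{"type":"number"}}}},"required":["rows"]}

```bash
mkdir -p pics; cat > h.py <<'E'
import numpy as np, cv2
from cell import bot, viewer
def shot(n,f):
    c=viewer.camera(n); cv2.imwrite('pics/'+f,c['img']); np.savez('pics/'+f[:-4]+'.npz',**c); return c
def ray(c,uv,z):
    K=np.array(c['intrinsics']);V=np.array(c['view'])
    d=V[:3,:3].T@np.linalg.solve(K,[uv[0],uv[1],1.]); o=-V[:3,:3].T@V[:3,3]
    return o+d*(z-o[2])/d[2]
def proj(c,p):
    K=np.array(c['intrinsics']);V=np.array(c['view'])
    q=K@(V[:3,:3]@np.array(p)+V[:3,3]); return q[:2]/q[2]
E
python3 - <<'E'
from h import *
a=shot('top','t0.png');b=shot('side','s0.png')
for c in(a,b):
    V=c['view'];print(-V[:3,:3].T@V[:3,3],V[2,:3],c['intrinsics'][0])
s=bot.get_state();print(s['position'],s['tcp_rot'],s['time'],s['grip_width'])
E
```

```text
[0.48446546 0.00409348 1.10244971] [ 0.11709794 -0.00979035 -0.99307211] [397.24040291   0.         278.43081853]
[ 0.20378533 -0.89842948  0.88434583] [ 0.33090498  0.71038763 -0.62116931] [434.24906047   0.         273.44184666]
[0.16355078 0.65469461 0.21794134] [-3.83592830e-01 -3.11789455e+00  1.69239055e-03] 0.1 0.09312534669950467
```

View pics/t0.png

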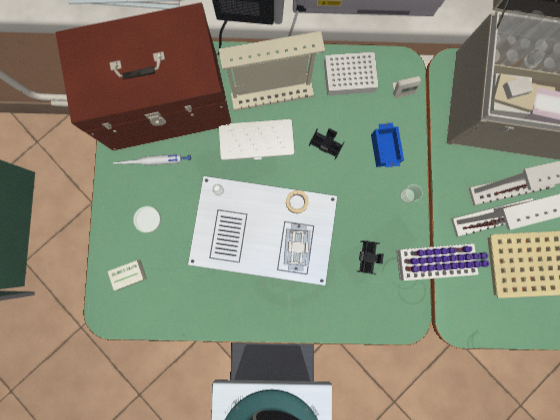

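View pics/s0.png

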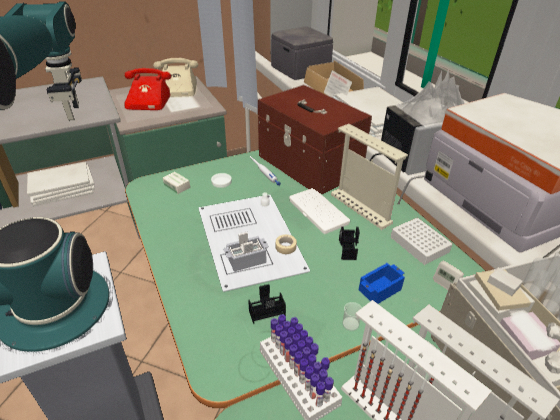

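Side and top agree. The plate is at top (263,232), with the steel bath and white cassette on it at about (296,246) and the drain outline with slots at (228,236). Look-alikes are the black cassettes at (326,143) and (369,257), and the blue bath at (388,146). I choose the steel and white one on the plate. Next is a close crop and measurement.

```bash
cat > m.py <<'E'
from h import *
a=dict(np.load('pics/t0.npz'));b=dict(np.load('pics/s0.npz'))
im=a['img'];hsv=cv2.cvtColor(im,cv2.COLOR_BGR2HSV)
m=((hsv[...,1]<60)&(hsv[...,2]>110)).astype(np.uint8)*255
roi=np.zeros_like(m);roi[172:292,182:345]=255
m=cv2.morphologyEx(m&roi,cv2.MORPH_CLOSE,np.ones((9,9)))
c=max(cv2.findContours(m,0,2)[0],key=cv2.contourArea)
P=np.array([ray(a,p[0],.008)[:2] for p in c],np.float32)
r=cv2.minAreaRect(P);print('plate',r)
# drain slots: dark blobs
g=cv2.cvtColor(im,cv2.COLOR_BGR2GRAY)
d=((g<110).astype(np.uint8)*255);s=np.zeros_like(d);s[200:272,203:254]=255
n,_,st,ce=cv2.connectedComponentsWithStats(d&s)
for i in range(1,n):
    if st[i,4]>15: print(st[i],ray(a,ce[i],.008)[:2])
A=cv2.resize(im[170:295,180:345],None,fx=4.8,fy=4.8,interpolation=2)[:600]
cv2.imwrite('pics/t0c.png',A)
cv2.imwrite('pics/s0c.png',cv2.resize(b['img'][190:290,190:320],None,fx=6,fy=6,interpolation=2))
E
python3 m.py
```

```text
plate ((0.5560827851295471, 0.03388191759586334), (0.32897764444351196, 0.45177754759788513), 1.105813980102539)
```

View pics/t0c.png

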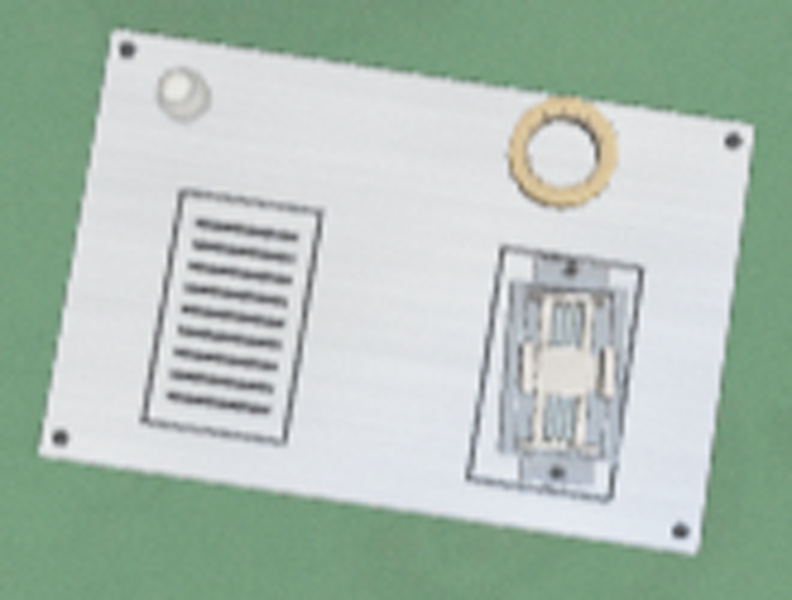

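View pics/s0c.png

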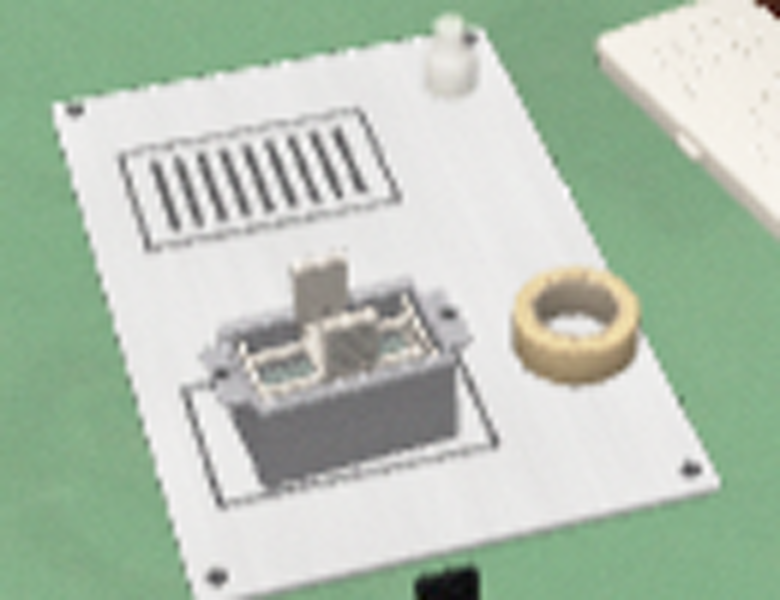

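The crops confirm the choice: steel bath with white cassette at crop (563,370), turned a few degrees from its mark. The drain outline corners are clear, and its neighbours are the tape at (562,152) and the vial at (183,97).

```bash
cat > m2.py <<'E'
from h import *
from scipy.spatial.transform import Rotation as R
a=dict(np.load('pics/t0.npz'));b=dict(np.load('pics/s0.npz'))
T=lambda u,v,z:ray(a,((u+.5)/4.8-.5+180,(v+.5)/4.8-.5+170),z)[:2]
S=lambda u,v,z:ray(b,((u+.5)/6-.5+190,(v+.5)/6-.5+190),z)[:2]
def rect(n,q):
    q=np.array(q);print(n,'c',q.mean(0).round(4),'sides',[np.linalg.norm(q[i]-q[i-1]).round(4) for i in range(4)],
     'yaw',np.degrees(np.arctan2(*((q[0]+q[1]-q[2]-q[3])[::-1]))).round(2))
rect('drainT',[T(*p,.008) for p in[(181,190),(322,211),(285,442),(143,422)]])
rect('soakT',[T(*p,.008) for p in[(502,247),(643,268),(611,499),(467,479)]])
rect('drainS',[S(*p,.008) for p in[(362,110),(400,202),(148,250),(122,155)]])
rect('plateT',[T(*p,.008) for p in[(114,30),(753,126),(697,553),(40,457)]])
for n,(p,q) in {'T':(T(570,268,.057),T(557,473,.057)),'S':(S(448,314,.057),S(221,374,.057))}.items():
    d=p-q;print('bath',n,(p+q)/2,np.linalg.norm(d),np.degrees(np.arctan2(d[1],d[0])))
s=bot.get_state();M=R.from_rotvec(s['tcp_rot']).as_matrix();print(M.round(4),s['position'])
E
python3 m2.py
```

```text
drainT c [0.5403 0.1302] sides [np.float64(0.1343), np.float64(0.0823), np.float64(0.1336), np.float64(0.0816)] yaw -7.2
soakT c [ 0.5116 -0.0554] sides [np.float64(0.1338), np.float64(0.0821), np.float64(0.1329), np.float64(0.0825)] yaw -7.39
drainS c [0.5389 0.1281] sides [np.float64(0.1333), np.float64(0.0822), np.float64(0.134), np.float64(0.081)] yaw -7.63
plateT c [0.5577 0.0342] sides [np.float64(0.2491), np.float64(0.3761), np.float64(0.2472), np.float64(0.3763)] yaw -7.22
bath T [ 0.5118438  -0.05690878] 0.11185306486699535 -2.7920531351577313
bath S [ 0.50973305 -0.05846972] 0.11139445563114309 -3.0932690744838984
[[-9.702e-01  2.424e-01 -3.000e-04]
 [ 2.424e-01  9.702e-01 -1.000e-03]
 [ 1.000e-04 -1.100e-03 -1.000e+00]] [0.16355078 0.65469461 0.21794134]
```

Emit:
servo_tool([
  [-1,-0.51,-0.607,0.05,0,0,-0.194],
  [-1,-0.51,-0.607,0.05,0,0,-0.194],
  [-1,-0.51,-0.607,0.05,0,0,-0.194],
  [-1,-0.51,-0.607,0.05,0,0,-0.194],
  [-1,-0.51,-0.607,0.05,0,0,-0.194],
  [-1,-0.51,-0.607,0.05,0,0,-0.194],
  [-1,-0.51,-0.607,0.05,0,0,-0.194],
  [-1,-0.51,-0.607,0.05,0,0,-0.194],
  [-1,-0.51,-0.607,0.05,0,0,-0.194],
  [-1,-0.51,-0.607,0.05,0,0,-0.194],
  [-1,-0.51,-0.607,0.05,0,0,-0.194],
  [-1,-0.51,-0.607,0.05,0,0,-0.194],
])

```text
time: 1.3
position: [0.4265, 0.1147, 0.1809]
tcp_rot: [0.08, 3.14, 0.0]
ft_force: [0.7, 1.6, -0.1]
grip_width: 0.0929
gripper_force: 0.0
```

```bash
cat > go.py <<'E'
import sys
from h import *
from scipy.spatial.transform import Rotation as R
x,y,z,yaw=map(float,sys.argv[1:5])
s=bot.get_state();M=R.from_rotvec(s['tcp_rot']).as_matrix()
p=np.array(s['position']);t=np.radians(yaw)
Y=np.array([-np.sin(t),np.cos(t),0]);Z=np.array([0,0,-1.]);G=np.c_[np.cross(Y,Z),Y,Z]
print('pos',p.round(4),'yawnow',np.degrees(np.arctan2(-M[0,1],M[1,1])).round(2),'shift',(M.T@(np.array([x,y,z])-p)).round(4),'turn',R.from_matrix(M.T@G).as_rotvec().round(4),'F',np.round(s['ft_force'],1),'w',round(s['grip_width'],4),'gf',round(s['gripper_force'],1),'t',s['time'])
E
python3 go.py .511 -.0575 .17 -2.9
```

```text
pos [0.4265 0.1147 0.1809] yawnow -2.91 shift [-0.0931 -0.1677  0.0109] turn [ 0.0002  0.0006 -0.0002] F [ 0.7  1.6 -0.1] w 0.0929 gf 0.0 t 1.3
```

Emit:
servo_tool([
  [-1,-0.093,-0.168,0.011,0,0,0],
  [-1,-0.093,-0.168,0.011,0,0,0],
  [-1,-0.093,-0.168,0.011,0,0,0],
  [-1,-0.093,-0.168,0.011,0,0,0],
  [-1,-0.093,-0.168,0.011,0,0,0],
  [-1,-0.093,-0.168,0.011,0,0,0],
  [-1,-0.093,-0.168,0.011,0,0,0],
])

```text
time: 2.0
position: [0.5102, -0.0551, 0.1698]
tcp_rot: [-0.079, -3.14, -0.0]
ft_force: [-0.8, 0.9, 0.6]
grip_width: 0.0929
gripper_force: 0.0
```

```bash
python3 go.py .511 -.0575 .026 -2.9; python3 - <<'E'
from h import *
c=shot('side','s1.png')
cv2.imwrite('pics/s1c.png',cv2.resize(c['img'][110:300,170:350],None,fx=3,fy=3,interpolation=2))
E
```

```text
pos [ 0.5102 -0.0551  0.1698] yawnow -2.88 shift [-0.0009 -0.0024  0.1438] turn [ 0.0003 -0.0002  0.0003] F [-0.8  0.9  0.6] w 0.0929 gf 0.0 t 2.0
```

View pics/s1c.png

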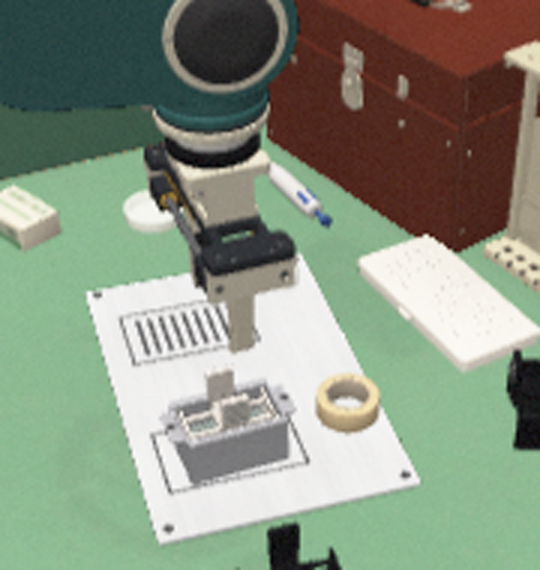

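The gripper is square over the bath: the near finger at (240,345) is in line with the tabs at (225,390), which lie between the fingers. Descending.

Emit:
servo_tool([
  [-1,0,0,0.04,0,0,0],
  [-1,0,0,0.07,0,0,0],
  [-1,0,0,0.1,0,0,0],
  [-1,0,0,0.12,0,0,0],
  [-1,0,0,0.135,0,0,0],
  [-1,0,0,0.144,0,0,0],
  [-1,0,0,0.144,0,0,0],
  [-1,0,0,0.144,0,0,0],
])

```text
time: 2.85
position: [0.511, -0.0556, 0.0268]
tcp_rot: [0.079, 3.14, -0.0]
ft_force: [-0.5, 0.9, 0.5]
grip_width: 0.0928
gripper_force: 0.0
```

```bash
python3 go.py .511 -.0575 .026 -2.9
```

```text
pos [ 0.511  -0.0556  0.0268] yawnow -2.89 shift [-0.0001 -0.0019  0.0008] turn [-0.0001  0.001   0.0001] F [-0.5  0.9  0.5] w 0.0928 gf 0.0 t 2.85
```

Emit:
servo_tool([
  [-0.6,0,-0.002,0,0,0,0],
  [-0.45,0,-0.002,0,0,0,0],
  [-0.4,0,-0.002,0,0,0,0],
  [-0.3,0,-0.002,0,0,0,0],
  [-0.2,0,-0.002,0,0,0,0],
  [0,0,-0.002,0,0,0,0],
  [1,0,-0.002,0,0,0,0],
  [1,0,-0.002,0,0,0,0],
])

```text
time: 3.65
position: [0.5105, -0.0578, 0.0261]
tcp_rot: [0.08, 3.14, 0.0]
ft_force: [-1.3, 0.1, 5.0]
grip_width: 0.0635
gripper_force: 30.0
```

```bash
python3 go.py .5396 .1292 .0268 -7.35
```

```text
pos [ 0.5105 -0.0578  0.0261] yawnow -2.91 shift [-0.0195  0.1882 -0.0007] turn [0.     0.0002 0.0775] F [-1.3  0.1  5. ] w 0.0635 gf 30.0 t 3.65
```

Emit:
servo_tool([
  [1,-0.0005,0.005,0,0,0,0.002],
  [1,-0.0015,0.015,0,0,0,0.006],
  [1,-0.003,0.03,0,0,0,0.012],
  [1,-0.0045,0.045,0,0,0,0.018],
  [1,-0.006,0.06,0,0,0,0.025],
])

```text
time: 4.15
position: [0.5197, 0.0015, 0.0261]
tcp_rot: [0.12, 3.139, -0.003]
ft_force: [-1.8, -8.7, 4.9]
grip_width: 0.0638
gripper_force: 30.0
```

```bash
python3 go.py .5396 .1292 .0262 -7.35
```

```text
pos [0.5197 0.0015 0.0261] yawnow -4.37 shift [-0.0101  0.1288 -0.0003] turn [-0.0018  0.0006  0.052 ] F [-1.8 -8.7  4.9] w 0.0638 gf 30.0 t 4.15
```

Emit:
servo_tool([
  [1,-0.001,0.013,0,0,0,0.005],
  [1,-0.002,0.028,0,0,0,0.011],
  [1,-0.0035,0.044,0,0,0,0.017],
  [1,-0.005,0.06,0,0,0,0.024],
  [1,-0.006,0.076,0,0,0,0.031],
  [1,-0.0075,0.092,0,0,0,0.038],
  [1,-0.0085,0.108,0,0,0,0.044],
  [1,-0.0095,0.12,0,0,0,0.049],
  [1,-0.01,0.127,0,0,0,0.052],
  [1,-0.01,0.128,0,0,0,0.052],
  [1,-0.01,0.128,0,0,0,0.052],
])

```text
time: 5.25
position: [0.5395, 0.1285, 0.0261]
tcp_rot: [0.2, 3.135, -0.001]
ft_force: [0.3, -3.7, 4.8]
grip_width: 0.0639
gripper_force: 30.0
```

```bash
python3 go.py .5396 .1292 .0262 -7.35;  python3 - <<'E'
from h import *
c=shot('side','s2.png')
t=shot('top','t2.png')
A=cv2.resize(c['img'][180:280,190:290],(560,560),interpolation=2)
cv2.imwrite('pics/s2c.png',A)
E
```

```text
pos [0.5395 0.1285 0.0261] yawnow -7.31 shift [-0.      0.0007 -0.0001] turn [-0.0008  0.0007  0.0007] F [ 0.3 -3.7  4.8] w 0.0639 gf 30.0 t 5.25
```

View pics/s2c.png

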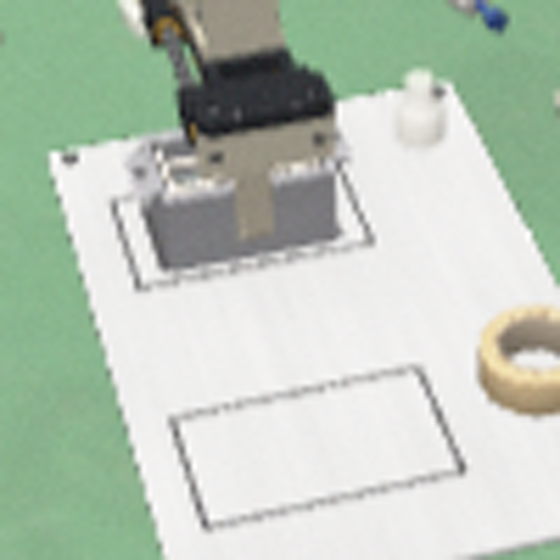

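The bath is inside the drain outline, flat, with its bottom corners at (165,268) and (338,240). The outline's front corners are (138,289) and (375,240). I'll check the margins numerically.

```bash
python3 - <<'E'
from h import *
b=dict(np.load('pics/s2.npz'))
t=np.radians(-7.35);Rm=np.array([[np.cos(t),np.sin(t)],[-np.sin(t),np.cos(t)]])
for p in[(165,268),(338,240),(138,289),(375,240),(113,200)]:
    w=ray(b,((p[0]+.5)/5.6-.5+190,(p[1]+.5)/5.6-.5+180),.008)[:2]
    print(p,(Rm@(w-[.5396,.1292])*1000).round(1))
E
```

```text
(165, 268) [-50.6 -28. ]
(338, 240) [ 47.7 -32.9]
(138, 289) [-68.4 -41.1]
(375, 240) [ 67.6 -39.1]
(113, 200) [-66.6  40.3]
```

Margins are fine: the bath is centred to about 2 mm. Release, rise to tab height with the fingertips 7 mm above the rim.

Emit:
servo_tool([
  [-0.2,0,0,0,0,0,0],
  [-0.6,0,0,0,0,0,0],
  [-0.8,0,0,0,0,0,0],
  [-0.8,0,0,0,0,0,0],
  [-0.8,0,0,-0.01,0,0,0],
  [-0.8,0,0,-0.025,0,0,0],
  [-0.8,0,0,-0.039,0,0,0],
  [-0.8,0,0,-0.039,0,0,0],
  [-0.8,0,0,-0.039,0,0,0],
])

```text
time: 6.25
position: [0.5394, 0.1288, 0.0655]
tcp_rot: [0.201, 3.134, 0.001]
ft_force: [-0.3, -0.1, -0.4]
grip_width: 0.0838
gripper_force: 0.0
```

```bash
python3 go.py .5396 .1292 .065 -7.35;  python3 - <<'E'
from h import *
c=shot('side','s3.png')
cv2.imwrite('pics/s3c.png',cv2.resize(c['img'][180:260,190:290],(800,600),interpolation=2))
E
```

```text
pos [0.5394 0.1288 0.0655] yawnow -7.32 shift [-0.0001  0.0005  0.0005] turn [0.0004 0.0012 0.0005] F [-0.3 -0.1 -0.4] w 0.0838 gf 0.0 t 6.25
```

View pics/s3c.png

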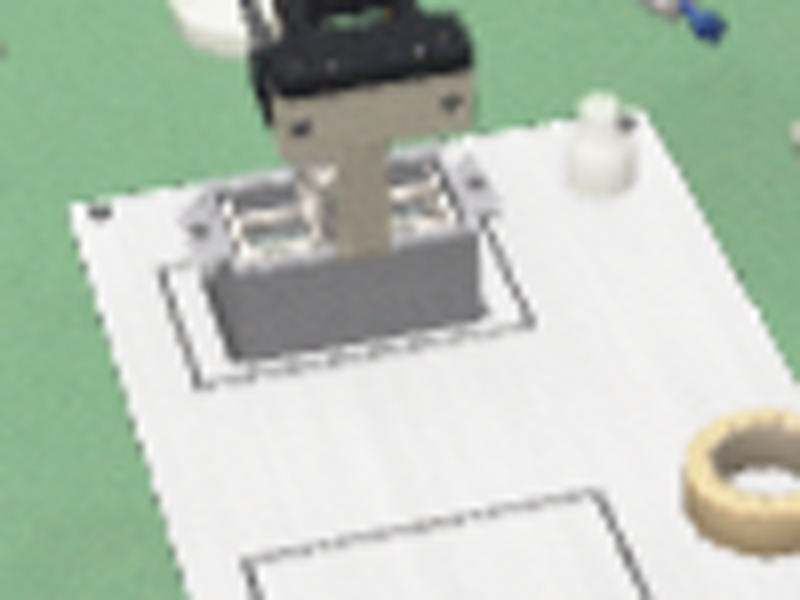

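Bath fully inside the outline, cassette seated, the near finger at (362,215) before the near tab, and lug holes at (201,230) and (477,182). Checking the alignment from the holes.

```bash
python3 - <<'E'
from h import *
b=dict(np.load('pics/s3.npz'))
w=[ray(b,((p[0]+.5)/8-.5+190,(p[1]+.5)/7.5-.5+180),.057)[:2] for p in[(477,182),(201,230)]]
d=w[0]-w[1];print((w[0]+w[1])/2,np.linalg.norm(d),np.degrees(np.arctan2(d[1],d[0])))
E
```

```text
[0.53965376 0.12811394] 0.11019423441378566 -7.327538677445463
```

Emit:
servo_tool([
  [-0.5,0,0,0,0,0,0],
  [-0.2,0,0,0,0,0,0],
  [-0.1,0,0,0,0,0,0],
  [0,0,0,0,0,0,0],
  [0.1,0,0,0,0,0,0],
  [0.2,0,0,0,0,0,0],
  [1,0,0,0,0,0,0],
  [1,0,0,0,0,0,0],
  [1,0,0,0,0,0,0],
])

```text
time: 7.2
position: [0.5393, 0.1287, 0.0651]
tcp_rot: [0.201, 3.135, -0.0]
ft_force: [-0.8, -1.6, 4.1]
grip_width: 0.0351
gripper_force: 30.0
```

```bash
python3 go.py .5396 .1292 .065 -7.35
```

```text
pos [0.5393 0.1287 0.0651] yawnow -7.32 shift [-0.0003  0.0006  0.0001] turn [0.     0.0003 0.0005] F [-0.8 -1.6  4.1] w 0.0351 gf 30.0 t 7.2
```

Emit:
servo_tool([
  [1,0,0,-0.002,0,0,0],
  [1,0,0,-0.004,0,0,0],
  [1,0,0,-0.007,0,0,0],
  [1,0,0,-0.01,0,0,0],
  [1,0,0,-0.01,0,0,0],
])

```text
time: 7.7
position: [0.5394, 0.1288, 0.0754]
tcp_rot: [0.201, 3.135, 0.0]
ft_force: [0.4, -0.1, -1.0]
grip_width: 0.0349
gripper_force: 30.0
```

```bash
python3 go.py .5396 .1292 .15 -7.35; python3 - <<'E'
from h import *
c=shot('side','s4.png')
cv2.imwrite('pics/s4c.png',cv2.resize(c['img'][180:260,190:290],(800,600),interpolation=2))
E
```

```text
pos [0.5394 0.1288 0.0754] yawnow -7.32 shift [-0.0002  0.0005 -0.0746] turn [0.0002 0.0006 0.0005] F [ 0.4 -0.1 -1. ] w 0.0349 gf 30.0 t 7.7
```

View pics/s4c.png

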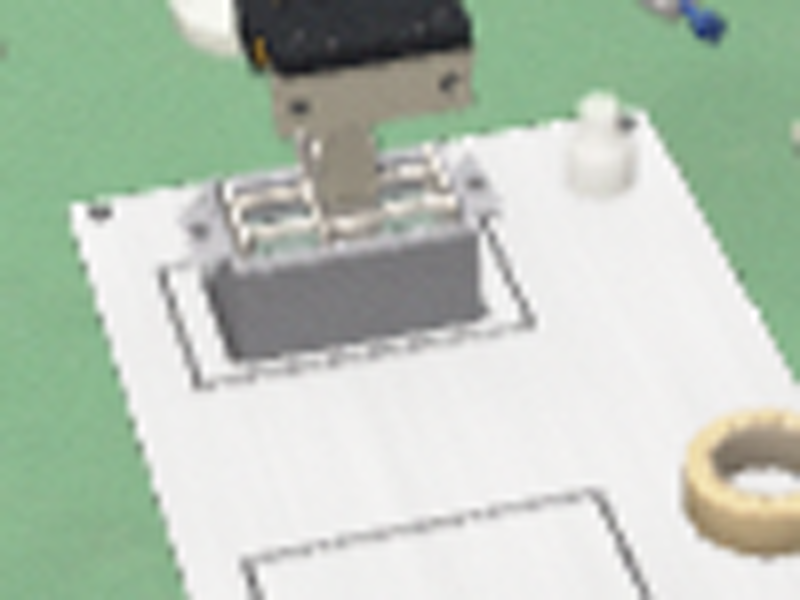

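The bath has stayed put (lug holes still at (201,230) and (477,182)) and the cassette frame has risen to rim level, with a wrist load of only about 1 N. Continuing up.

Emit:
servo_tool([
  [1,0,0,-0.004,0,0,0],
  [1,0,0,-0.01,0,0,0],
  [1,0,0,-0.017,0,0,0],
  [1,0,0,-0.025,0,0,0],
  [1,0,0,-0.034,0,0,0],
  [1,0,0,-0.043,0,0,0],
  [1,0,0,-0.052,0,0,0],
  [1,0,0,-0.06,0,0,0],
  [1,0,0,-0.067,0,0,0],
  [1,0,0,-0.071,0,0,0],
  [1,0,0,-0.073,0,0,0],
  [1,0,0,-0.073,0,0,0],
])

```text
time: 8.95
position: [0.5392, 0.1287, 0.1479]
tcp_rot: [0.201, 3.135, -0.0]
ft_force: [-0.6, -0.4, -2.0]
grip_width: 0.0349
gripper_force: 30.0
```

Emit:
servo_tool([
  [1,0,0,0,0,0,0],
  [1,0,0,0,0,0,0],
  [1,0,0,0,0,0,0],
  [1,0,0,0,0,0,0],
])

```text
time: 9.35
position: [0.5391, 0.1287, 0.1477]
tcp_rot: [-0.201, -3.135, 0.0]
ft_force: [0.0, 0.1, -1.1]
grip_width: 0.0351
gripper_force: 30.0
```

```bash
python3 go.py .5396 .1292 .15 -7.35; python3 - <<'E'
from h import *
c=shot('side','s5.png')
cv2.imwrite('pics/s5c.png',cv2.resize(c['img'][160:260,180:305],(750,600),interpolation=2))
E
```

```text
pos [0.5391 0.1287 0.1477] yawnow -7.32 shift [-0.0004  0.0006 -0.0023] turn [-0.0001 -0.0002  0.0005] F [ 0.   0.1 -1.1] w 0.0351 gf 30.0 t 9.35
```

View pics/s5c.png

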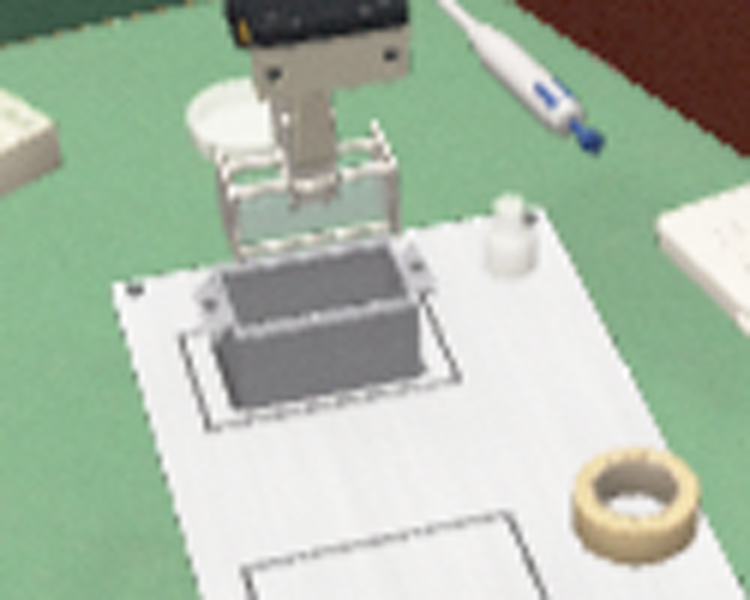

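The cassette hangs level and clear at (310,200), with its bottom edge at about (310,245). The empty bath stands inside the drain outline at (320,330), and the vial and tape are untouched.

```bash
python3 -c "
from cell import bot
print(bot.job_done())"
```

```text
the job is handed in; nothing more can be done
None
```

The job is handed in: the bath stands inside the drain outline, and the arm holds the cassette level by its pinched catches about 35 mm above the rim.

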